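# Fit two look-alike riser blocks the right way round

## Task

Put the two black riser blocks on the aluminium tray stand, one in each outlined bay, lying flat on the plate. Each block is hollow underneath at one end only and looks the same from both ends, so feel on the lug which end is hollow and turn the block end for end if need be, so that the hollow goes over the lug; do not force it. Leave the other things on the table where they are and let go when done.

Things in the scene. Friction and masses are not known exactly. Their poses are not given: they have to be found in the camera images.
- block0: black plastic riser block, a bar 110 mm long (its x), 46 mm wide (y), 32 mm high (z), open side down, about 0.21 kg; origin: centre of the underside. Its ends look alike, but one half is hollow underneath (see block1). Which end is hollow changes from start to start, for each block on its own; pictures and this frame's axes do not tell it.
- block1: the other riser block, same sizes, hollow at either end on its own account. Underneath each: a 4 mm skirt all round; inside it the pocket at one end is hollow, 49 mm long, 30 mm wide, 13 mm deep, its middle 26.5 mm from the block's; the other is blocked to 1.5 mm above the skirt's edge (the filling is captive, 1 mm loose). Either block may go in either bay
- stand: fixed aluminium plate 150 mm (x) by 180 mm (y), top face 12 mm above the table, with two bays along its x side by side, 90 mm apart; origin on the table under its centre. (A big fixed red basin stands behind the blocks' start, its rim from x = 0.58 on: keep the wrist clear of it.)
- bay0 (a point): centre of bay 0 on the plate's top face, 12 mm above the table; x along the bay, z up. Engraved outline for a block lying along x; its lug lies 26.5 mm toward +x. A block that fits lies flat, origin here within its play (4 mm each way); with the filled end over the lug that end is held about 8 mm up
- bay1 (a point): centre of bay 1 on the plate's top face, 12 mm above the table; x along the bay, z up. Engraved outline for a block lying along x; its lug lies 26.5 mm toward -x. A block that fits lies flat, origin here within its play (4 mm each way); with the filled end over the lug that end is held about 8 mm up
- lug0 (a point): centre of the top of bay 0's lug, 22 mm above the table: a fixed flat-topped block 40 mm along x, 22 mm across, 10 mm above the plate
- lug1 (a point): centre of the top of bay 1's lug, 22 mm above the table: a fixed flat-topped block 40 mm along x, 22 mm across, 10 mm above the plate
- biscuit_0: brown biscuit, 39x39x23 mm; bystander; origin at its underside
- biscuit_2: brown biscuit, 39x39x23 mm; bystander; origin at its underside
- lid_3: black round jar lid lying flat, 86 mm across, 12 mm high; bystander
- tape_brown: roll of brown tape lying flat, 94 mm across, 50 mm high; bystander
- sample_jar_0: small jar with black lid, 60 mm across, 67 mm high; bystander

How it is judged:
By the outcome, as a careful person would: the job done as asked, in the order asked, and still so for the second after the job is handed in, with the robot touching nothing.
It also fails if it takes over 72 s, if anything falls off the work surface, if the arm or the gripper's body presses on something with over 40 N, if the wrist force passes 120 N, or if a joint passes its speed limit or range.

## Robot

A 6-joint arm with a two-finger parallel gripper is mounted at the origin on a cart in front of the work surface, level with it; the furniture and walls round the work are solid. World frame = base frame: x ahead of the robot, y to its left, z up, the work surface at z = 0. Lengths are in m, angles in rad, forces in N, time in s.
With the tool pointing down it reaches from about 0.25 to 0.725 m from the base axis. Payload 4 kg.
Tool frame: the origin (TCP) lies at the very end of the fingers, on their centre line; the grasp point (between the pads) lies 19 mm behind it; x points along the fingers, z is the direction in which the jaws open and shut, and the axes are right-handed (so a half turn about x gives the same grasp; the last joint's range is limited). The gripper opens to 85 mm and grips with 20 to 120 N. Pads are 22 mm wide; open, the fingers measure 114 mm over their backs; the gripper's body (76 mm by 85 mm) begins 54 mm behind the grasp point. The pads swing forward as they close: fully open they stand 13 mm farther back than shut.
Start: joints at [1.174, 0.241, 0.005, 1.335, 0, 1.571], TCP at [0.193, 0.461, 0.231] pointing down, gripper open.
Joint ranges: [-2.72, 2.72], [-1.05, 1.87], [-1.09, 1.28], [-1.99, 2.15], [-1.42, 1.44], [-3.14, 3.14]. Speed limits (rad/s): [2.79, 2.79, 3.14, 3.14, 3.14, 3.14].

## Interface

Orientations are given as a unit quaternion [x, y, z, w].
In Python, from workcell import bot gives the robot as it stands.
- The arm moves only by the tool step_arm, never from a script. Its argument "series" is a list of rows, each an object of numbers: "x", "y", "z": the shift along the world's x, y, z in cm; "twist": the turn about the world's z in degrees; "jaw": the finger opening in cm, from 0 to 8.54. In form: [{"x": .., "y": .., "z": .., "twist": .., "jaw": ..}, ...]. A call has 1 to 10 rows; each row is the pose to reach, as a shift and turn from the pose measured when the call began; what a row does not reach only later rows make up. A row lasts 1/12 s, in which the tool goes at most 41.7 mm and 7.16 degrees, less where a joint would pass 70% of its speed; a pose out of reach is approached as far as the arm can. A call with a gripper value outside its range is refused whole. The fingers move at their own pace and stop on an object; the grip force is fixed at half the most. Time passes only in rows, so rows that repeat a pose let the fingers close. It gives the time, the measured TCP pose, the force and the opening at its end, in the units of the state.
- bot.get_obs(): the state, without advancing time (a new reading comes with each control period).
- bot.camera(name): name is "scene" or "top"; returns (picture, depth): 480x640x3 uint8, red, green, blue; 480x640 float32, m along the optical axis (not along the pixel's ray), 0 where there is no reading.
- bot.camera_info(name): a dict with "camera_matrix" (3x3 intrinsics, pixels), "R" (3x3) and "t" (3): a world point X has camera coordinates R X + t. Camera axes: x right, y down, z forward; pixel columns grow to the right and rows downward; lengths in m; the calibration is good to about 2 mm. A picture is of the moment at which its call begins. camera_info takes no time and is no camera call.
- bot.job_done(): hands the job in, once; it reports no verdict.
The state is a dict: "clock": time; "joint_pos": joint angles; "joint_vel": joint speeds; "tau": joint torques, N m; "eef_pos": TCP position; "tool_rot": TCP orientation; "ft_force": force on the tool from outside, world axes, zero at the start; "ft_torque": the same for the moment, N m; "grip_width": finger opening in m.
Only numpy, scipy, OpenCV 4.12 (cv2) and the standard library are available. Lean on these libraries where they do the work, as an engineer would, in place of code of your own. Each camera call takes 0.05 s, during which the arm holds its last target.

## Working session

There is one attempt and no reset: what is moved stays moved. The work goes in short steps, Python scripts to look and compute and a tool call to move; the robot and the scene stay as the last step left them, time stands still between calls to the robot, and variables do not carry over. Pictures are saved under pics/ and viewed, and the job is handed in when it is done.

Besides the shell and the picture viewer there is one more tool, called after "Emit:" as a command line: name --argument value ..., lists and objects as JSON in quotes. step_arm: Moves the arm, as the interface text tells. Its arguments: {"type":"object","properties":{"series":{"type":"array","items":{"type":"object","properties":{"x":{"type":"number"},"y":{"type":"number"},"z":{"type":"number"},"twist":{"type":"number"},"jaw":{"type":"number"}}}}},"required":["series"]}

```bash
mkdir -p pics; python3 - <<'E'
from workcell import bot
import cv2,numpy as np
for n in("scene","top"):
    p,d=bot.camera(n); cv2.imwrite(f"pics/{n}0.png",p[:,:,::-1]); np.save(f"{n}0_d.npy",d)
    print(n,bot.camera_info(n))
print(bot.get_obs())
E
```

```text
scene {'camera_matrix': array([[467.57702941,   0.        , 321.0860128 ],
       [  0.        , 467.57702941, 233.83147852],
       [  0.        ,   0.        ,   1.        ]]), 'R': array([[-0.81717511, -0.57598958, -0.02146727],
       [-0.30965838,  0.47012605, -0.82649451],
       [ 0.48614455, -0.66874323, -0.56253531]]), 't': array([0.54119876, 0.08901725, 1.10438608])}
top {'camera_matrix': array([[561.58635902,   0.        , 324.71178826],
       [  0.        , 561.58635902, 248.86561197],
       [  0.        ,   0.        ,   1.        ]]), 'R': array([[-0.01195743, -0.99982315, -0.01451541],
       [-0.98144159,  0.0145136 , -0.19121131],
       [ 0.19138816,  0.01195963, -0.98144156]]), 't': array([0.21356138, 0.50695985, 1.26900834])}
{'clock': 0.1, 'joint_pos': array([ 1.17398142e+00,  2.41350312e-01,  3.85872001e-03,  1.33517435e+00,
       -3.10952416e-05,  1.57081044e+00]), 'joint_vel': array([ 0.00120482, -0.0006673 ,  0.00292009,  0.00051347, -0.00024866,
        0.00114823]), 'tau': array([ 8.93851529e-05, -3.73137832e+01,  2.53009683e+01,  1.08077071e-02,
        8.31426917e-06,  1.21357516e-05]), 'eef_pos': array([0.19303533, 0.46063226, 0.23049554]), 'tool_rot': array([-0.39200767,  0.58929177,  0.39125714,  0.58820323]), 'ft_force': array([ 0.12001857, -0.68107798, -1.27828092]), 'ft_torque': array([-0.01647485,  0.00426386,  0.01955715]), 'grip_width': 0.08512625712726635}
```

View pics/scene0.png

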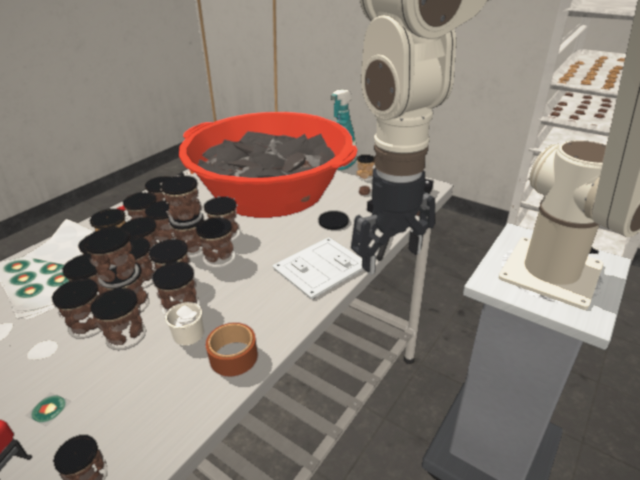

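View pics/top0.png

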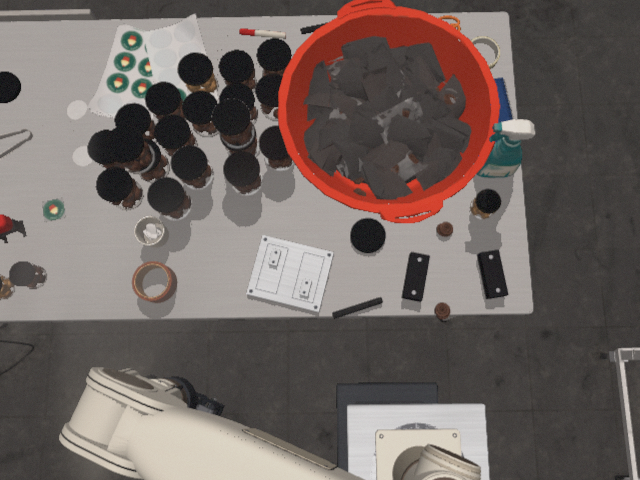

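The top view shows the two black blocks at about (416,276) and (492,274). The stand is at about (291,273), with lugs at about (274,258) and (305,289). Measuring these next.

```bash
cat > h.py <<'E'
import numpy as np,cv2
from workcell import bot
def ray(name,uv,z):
    i=bot.camera_info(name);K,R,t=i["camera_matrix"],i["R"],np.array(i["t"])
    uv=np.atleast_2d(np.array(uv,float)); d=np.c_[uv,np.ones(len(uv))]@np.linalg.inv(K).T@R
    c=-R.T@t; s=(z-c[2])/d[:,2]; return c+d*s[:,None]
def proj(name,X):
    i=bot.camera_info(name);q=np.atleast_2d(X)@i["R"].T+i["t"];q=q@i["camera_matrix"].T;return q[:,:2]/q[:,2:]
def cloud(name,d):
    i=bot.camera_info(name);v,u=np.mgrid[:480,:640]
    q=np.stack([u,v,np.ones_like(u)],-1)@np.linalg.inv(i["camera_matrix"]).T*d[...,None]
    return (q-i["t"])@i["R"]
E
python3 - <<'E'
from h import *
p=cv2.imread("pics/top0.png");d=np.load("top0_d.npy");P=cloud("top",d)
g=p.max(2)
def rects(mask,box,z):
    m=np.zeros((480,640),np.uint8);x0,y0,x1,y1=box;m[y0:y1,x0:x1]=mask[y0:y1,x0:x1]*255
    cs,_=cv2.findContours(m,cv2.RETR_EXTERNAL,cv2.CHAIN_APPROX_NONE)
    for c in cs:
        if cv2.contourArea(c)<30: continue
        w=ray("top",c[:,0,:],z)[:,:2]*1000
        r=cv2.minAreaRect(w.astype(np.float32)); print(box,"rect c,size,ang",np.round(r[0],1),np.round(r[1],1),round(r[2],1))
for b in((395,245,440,305),(470,245,520,305)):
    hm=(P[:,:,2]>0.022)&(P[:,:,2]<.045)
    rects(hm,b,.032); rects((g<70),b,.032)
    x0,y0,x1,y1=b;s=P[y0:y1,x0:x1][g[y0:y1,x0:x1]<50];print("z",np.percentile(s[:,2],[5,50,95]))
b=(235,225,345,325)
rects((P[:,:,2]>0.006)&(P[:,:,2]<.05),b,.012)
rects((P[:,:,2]>0.0175)&(P[:,:,2]<.05),b,.022)
big=cv2.resize(p[220:330,235:535],None,fx=2.6,fy=2.6,interpolation=cv2.INTER_CUBIC);cv2.imwrite("pics/crop1.png",big)
big=cv2.resize(p[225:325,238:343],None,fx=6,fy=6,interpolation=cv2.INTER_CUBIC);cv2.imwrite("pics/crop2.png",big)
E
```

```text
(395, 245, 440, 305) rect c,size,ang [446.3  -6.7] [ 46.5 111.2] 77.6
(395, 245, 440, 305) rect c,size,ang [444.1  -6. ] [ 46.5 111.1] 77.9
z [0.02625778 0.03169222 0.03617409]
(470, 245, 520, 305) rect c,size,ang [ 449.8 -187.7] [110.2  49.2] 8.0
(470, 245, 520, 305) rect c,size,ang [ 447.7 -185.4] [110.3  52.8] 8.0
z [0.01408872 0.03110174 0.03588427]
(235, 225, 345, 325) rect c,size,ang [362.3 176.1] [15.7 31.5] 17.6
(235, 225, 345, 325) rect c,size,ang [462.2 292.5] [184.2 152.2] 75.3
(235, 225, 345, 325) rect c,size,ang [424.8 255.1] [23.4 42.2] 71.2
(235, 225, 345, 325) rect c,size,ang [498.5 330. ] [24.5 39.4] 74.4
```

View pics/crop1.png

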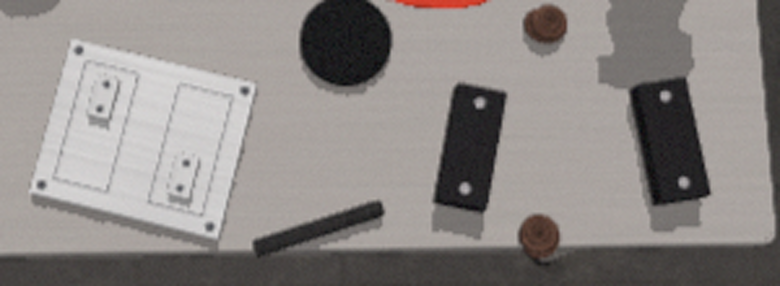

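View pics/crop2.png

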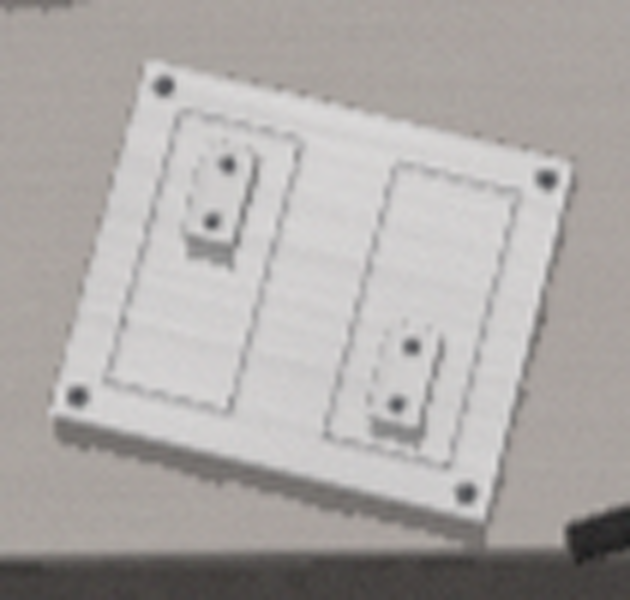

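```bash
python3 - <<'E'
from h import *
from scipy.spatial.transform import Rotation as Ro
o=bot.get_obs();M=Ro.from_quat(o["tool_rot"]).as_matrix();print(np.round(M,3)); z=M[:,2];print("jaw deg",np.degrees(np.arctan2(z[1],z[0])))
p=cv2.imread("pics/top0.png");g=p.max(2).astype(float)
def dots(box,bright,z,n):
    x0,y0,x1,y1=box;s=cv2.resize(g[y0:y1,x0:x1],None,fx=4,fy=4,interpolation=cv2.INTER_CUBIC)
    m=((s>110) if bright else (s<130)).astype(np.uint8)
    k,l,st,c=cv2.connectedComponentsWithStats(m)
    r=[]
    for i in range(1,k):
        if 20<st[i,4]<500 and max(st[i,2:4])<22: r.append(((c[i]+.5)/4-.5+[x0,y0]))
    print(np.round(r,1).tolist()); w=ray("top",r,z)[:,:2]*1000 if r else []; print(np.round(w,1).tolist()); return w
a=dots((406,255,426,300),1,.032,2)
b=dots((482,253,504,298),1,.032,2)
for w in(a,b):
    if len(w)==2: d=w[0]-w[1];print("mid",w.mean(0),np.linalg.norm(d),np.degrees(np.arctan2(d[1],d[0])))
dots((240,230,340,315),0,.012,4); dots((266,245,310,305),0,.022,4)
E
```

```text
[[-0.001 -0.922  0.386]
 [-0.002  0.386  0.922]
 [-1.    -0.    -0.002]]
jaw deg 67.26337200463797
[[419.1, 259.1], [413.3, 292.0]]
[[485.4, -16.2], [407.4, 0.6]]
[[490.4, 256.5], [497.5, 289.7]]
[[489.3, -185.0], [410.1, -196.1]]
mid [446.38695516  -7.8095735 ] 79.83052064231424 -12.188660107688678
mid [ 449.70888825 -190.50950316] 79.92935677466374 7.974624092957539
[[264.9, 238.9], [275.6, 252.0], [328.7, 254.5], [272.9, 261.5], [306.2, 282.3], [250.5, 290.6], [324.3, 290.6], [303.7, 292.0], [320.8, 305.1], [315.3, 306.9]]
[[544.0, 352.3], [511.4, 326.3], [503.4, 197.8], [488.1, 332.7], [436.5, 252.5], [418.2, 385.9], [415.9, 209.4], [413.3, 258.6], [381.6, 218.2], [377.4, 231.3]]
[[275.6, 252.0], [272.9, 261.5], [306.2, 282.3], [303.7, 292.0]]
[[509.5, 325.3], [486.3, 331.6], [435.1, 252.0], [412.1, 258.1]]
```

Emit:
step_arm --series '[{"x": 1.9,"y": -3.5,"twist": 1},{"x": 3.8,"y": -7,"twist": 2},{"x": 5.7,"y": -10.5,"twist": 3},{"x": 7.6,"y": -14,"twist": 4},{"x": 9.5,"y": -17.5,"twist": 5},{"x": 11.4,"y": -21,"twist": 6},{"x": 13.3,"y": -24.5,"twist": 7},{"x": 15.2,"y": -28,"twist": 8},{"x": 17.1,"y": -31.5,"twist": 9},{"x": 19,"y": -35,"twist": 10.5}]'

```text
$.series[0]: bad value
```

Emit:
step_arm --series '[{"x": 1.9,"y": -3.5,"z": 0,"twist": 1,"jaw": 8.5},{"x": 3.8,"y": -7,"z": 0,"twist": 2,"jaw": 8.5},{"x": 5.7,"y": -10.5,"z": 0,"twist": 3,"jaw": 8.5},{"x": 7.6,"y": -14,"z": 0,"twist": 4,"jaw": 8.5},{"x": 9.5,"y": -17.5,"z": 0,"twist": 5,"jaw": 8.5},{"x": 11.4,"y": -21,"z": 0,"twist": 6,"jaw": 8.5},{"x": 13.3,"y": -24.5,"z": 0,"twist": 7,"jaw": 8.5},{"x": 15.2,"y": -28,"z": 0,"twist": 8,"jaw": 8.5},{"x": 17.1,"y": -31.5,"z": 0,"twist": 9,"jaw": 8.5},{"x": 19,"y": -35,"z": 0,"twist": 10.5,"jaw": 8.5}]'

```text
clock: 0.93
eef_pos: [0.3832, 0.1087, 0.2304]
tool_rot: [-0.445, 0.551, 0.444, 0.55]
ft_force: [0.4, -0.4, -0.0]
grip_width: 0.0851
```

Emit:
step_arm --series '[{"x": 2.1,"y": -3.5,"z": 0,"twist": 0,"jaw": 8.5},{"x": 4.2,"y": -7,"z": -1,"twist": 0,"jaw": 8.5},{"x": 6.3,"y": -10.4,"z": -2.5,"twist": 0,"jaw": 8.5},{"x": 6.3,"y": -11.65,"z": -6,"twist": 0,"jaw": 8.5},{"x": 6.3,"y": -11.65,"z": -10,"twist": 0,"jaw": 8.5},{"x": 6.3,"y": -11.65,"z": -14,"twist": 0,"jaw": 8.5},{"x": 6.3,"y": -11.65,"z": -17,"twist": 0,"jaw": 8.5},{"x": 6.3,"y": -11.65,"z": -17.5,"twist": 0,"jaw": 8.5},{"x": 6.3,"y": -11.65,"z": -17.5,"twist": 0,"jaw": 8.5}]'

```text
clock: 1.68
eef_pos: [0.4438, -0.0078, 0.0535]
tool_rot: [-0.443, 0.552, 0.445, 0.548]
ft_force: [0.6, -0.3, -0.4]
grip_width: 0.0848
```

```bash
cat > look.py <<'E'
import sys
from h import *
from scipy.spatial.transform import Rotation as Ro
o=bot.get_obs();z=Ro.from_quat(o["tool_rot"]).as_matrix()[:,2]
print("t",o["clock"],"eef",np.round(o["eef_pos"]*1000,1),"jaw deg",round(np.degrees(np.arctan2(z[1],z[0])),2),"F",np.round(o["ft_force"],1),"T",np.round(o["ft_torque"],2),"w",round(o["grip_width"]*1000,1),"j",np.round(o["joint_pos"],2))
if len(sys.argv)>1:
    for n in sys.argv[2:]:
        p,d=bot.camera(n);c=p[:,:,::-1]; x0,y0,x1,y1=(230,200,530,330) if n=="top" else (230,180,450,330)
        cv2.imwrite(f"pics/{n}_{sys.argv[1]}.png",cv2.resize(c[y0:y1,x0:x1],None,fx=2.6,fy=2.6,interpolation=cv2.INTER_CUBIC)); cv2.imwrite(f"{n}_{sys.argv[1]}_raw.png",c); np.save(f"{n}_{sys.argv[1]}_d.npy",d)
E
python3 look.py a top
```

```text
t 1.6833 eef [443.8  -7.8  53.5] jaw deg 77.82 F [ 0.6 -0.3 -0.4] T [-0.01 -0.01 -0.  ] w 84.8 j [-0.02  0.3  -0.42  0.85 -0.    0.2 ]
```

View pics/top_a.png

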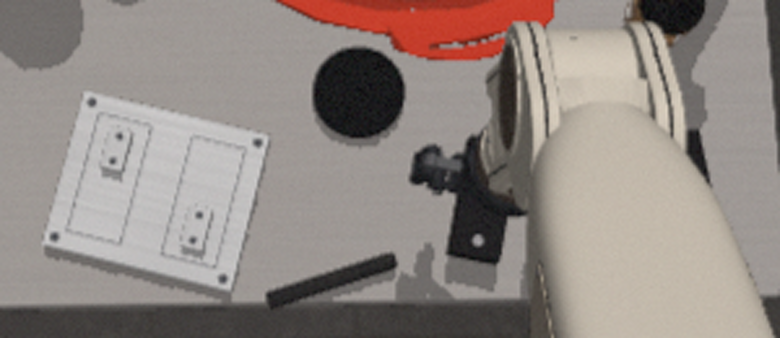

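Emit:
step_arm --series '[{"x": 0.2,"y": 0,"z": -2,"twist": 0,"jaw": 8.5},{"x": 0.2,"y": 0,"z": -3.5,"twist": 0,"jaw": 8.5},{"x": 0.2,"y": 0,"z": -4.5,"twist": 0,"jaw": 8.5},{"x": 0.2,"y": 0,"z": -4.8,"twist": 0,"jaw": 8.5},{"x": 0.2,"y": 0,"z": -4.8,"twist": 0,"jaw": 8.5},{"x": 0.2,"y": 0,"z": -4.8,"twist": 0,"jaw": 4},{"x": 0.2,"y": 0,"z": -4.8,"twist": 0,"jaw": 4},{"x": 0.2,"y": 0,"z": -4.8,"twist": 0,"jaw": 4},{"x": 0.2,"y": 0,"z": -4.8,"twist": 0,"jaw": 4},{"x": 0.2,"y": 0,"z": -4.8,"twist": 0,"jaw": 4}]'

```text
clock: 2.57
eef_pos: [0.449, -0.008, 0.0087]
tool_rot: [-0.445, 0.551, 0.443, 0.55]
ft_force: [-1.3, -0.9, 6.6]
grip_width: 0.0451
```

```bash
python3 look.py
```

```text
t 2.5667 eef [449.   -8.    8.7] jaw deg 77.83 F [-1.3 -0.9  6.6] T [-0.11  0.16  0.07] w 45.1 j [-0.02  0.38 -0.46  0.73 -0.    0.2 ]
```

Emit:
step_arm --series '[{"x": 0,"y": 0,"z": 0,"twist": 0,"jaw": 4},{"x": 0,"y": 0,"z": 0,"twist": 0,"jaw": 4},{"x": 0,"y": 0,"z": 0,"twist": 0,"jaw": 4}]'

```text
clock: 2.82
eef_pos: [0.4489, -0.008, 0.0088]
tool_rot: [-0.445, 0.551, 0.444, 0.55]
ft_force: [0.8, -1.1, -1.0]
grip_width: 0.0451
```

Emit:
step_arm --series '[{"x": 0,"y": 0,"z": 1,"twist": 0,"jaw": 4},{"x": 0,"y": 0,"z": 3,"twist": 0,"jaw": 4},{"x": 0,"y": 0,"z": 5,"twist": 0,"jaw": 4},{"x": 0,"y": 0,"z": 6,"twist": 0,"jaw": 4},{"x": 0,"y": 0,"z": 6,"twist": 0,"jaw": 4},{"x": 0,"y": 0,"z": 6,"twist": 0,"jaw": 4}]'

```text
clock: 3.32
eef_pos: [0.4491, -0.0079, 0.0688]
tool_rot: [-0.445, 0.55, 0.443, 0.55]
ft_force: [0.0, 0.5, -1.9]
grip_width: 0.0451
```

```bash
python3 look.py b top scene
```

```text
t 3.3167 eef [449.1  -7.9  68.8] jaw deg 77.83 F [ 0.   0.5 -1.9] T [ 0.01 -0.01 -0.02] w 45.1 j [-0.02  0.29 -0.39  0.89 -0.    0.2 ]
```

View pics/scene_b.png

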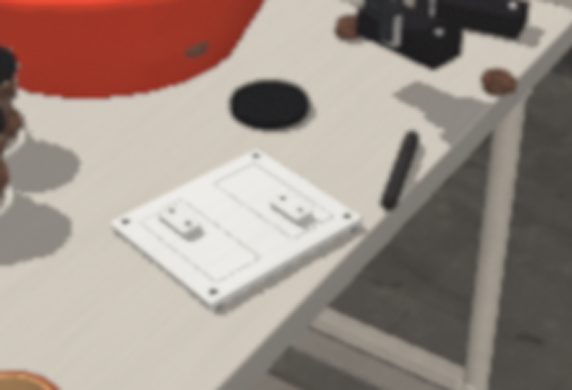

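Emit:
step_arm --series '[{"x": 0,"y": 2,"z": 0,"twist": 0,"jaw": 4},{"x": 0,"y": 5.5,"z": 0,"twist": 0,"jaw": 4},{"x": 0,"y": 9.5,"z": 0,"twist": -1,"jaw": 4},{"x": 0.2,"y": 13.5,"z": 0,"twist": -2.7,"jaw": 4},{"x": 0.3,"y": 17.5,"z": 0,"twist": -2.7,"jaw": 4},{"x": 0.3,"y": 21,"z": 0,"twist": -2.7,"jaw": 4},{"x": 0.3,"y": 24,"z": 0,"twist": -2.7,"jaw": 4},{"x": 0.3,"y": 25.6,"z": 0,"twist": -2.7,"jaw": 4},{"x": 0.3,"y": 25.6,"z": 0,"twist": -2.7,"jaw": 4},{"x": 0.3,"y": 25.6,"z": 0,"twist": -2.7,"jaw": 4}]'

```text
clock: 4.25
eef_pos: [0.4498, 0.2483, 0.0662]
tool_rot: [-0.432, 0.562, 0.432, 0.558]
ft_force: [0.5, -0.4, -2.2]
grip_width: 0.0448
```

```bash
python3 look.py c top scene
```

```text
t 4.25 eef [449.8 248.3  66.2] jaw deg 75.26 F [ 0.5 -0.4 -2.2] T [-0.04  0.05  0.05] w 44.8 j [ 0.51  0.4  -0.22  0.95 -0.    0.76]
```

View pics/scene_c.png

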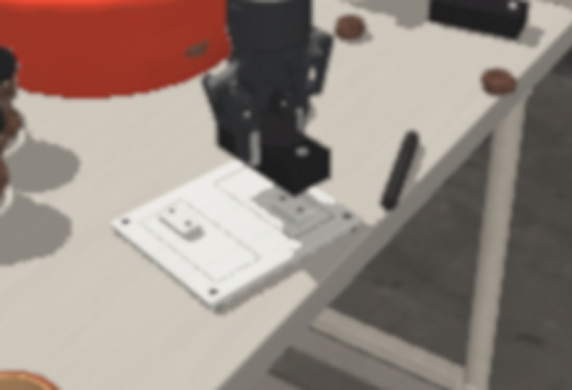

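View pics/top_c.png

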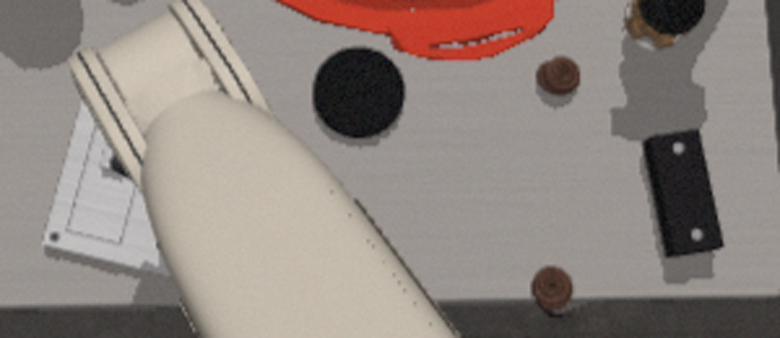

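```bash
cat > scr.py <<'E'
import sys
from h import *
# scr.py file x0 y0 x1 y1 zmm : bright dots on black
f,n=sys.argv[1],sys.argv[2];x0,y0,x1,y1=map(int,sys.argv[3:7]);z=float(sys.argv[7])/1000
g=cv2.imread(f).max(2).astype(np.float32)[y0:y1,x0:x1];s=cv2.resize(g,None,fx=4,fy=4,interpolation=cv2.INTER_CUBIC)
m=(s>float(sys.argv[8] if len(sys.argv)>8 else 75)).astype(np.uint8)
k,l,st,c=cv2.connectedComponentsWithStats(m)
for i in range(1,k):
    if 10<st[i,4]<500 and max(st[i,2:4])<28:
        q=(c[i]+.5)/4-.5+[x0,y0]; print(np.round(q,1),st[i,4],np.round(ray(n,q,z)[0]*1000,1))
E
python3 scr.py scene_c_raw.png scene 338 230 355 246 89.4
echo; python3 - <<'E'
from h import *
print(proj("scene",np.array([[.4854,-.0162,.032],[.4074,.0006,.032],[.4893,-.185,.032],[.4101,-.1961,.032],[.544,.3523,.012],[.3774,.2313,.012]])))
E
python3 scr.py scene_c_raw.png scene 400 175 440 195 32
```

```text
[345.7 237.8] 191 [409.2 256.8  89.4]

[[374.81136619 200.38867821]
 [396.55483162 210.7798573 ]
 [400.91985378 177.02376764]
 [426.13866121 182.14887882]
 [276.87135146 265.48914501]
 [362.31056503 263.29279148]]
```

```bash
python3 - <<'E'
from h import *
c=cv2.imread("scene_c_raw.png")
cv2.imwrite("pics/sc_zoom.png",cv2.resize(c[200:260,310:370],None,fx=8,fy=8,interpolation=cv2.INTER_CUBIC))
E
```

```text
(no output)
```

View pics/sc_zoom.png

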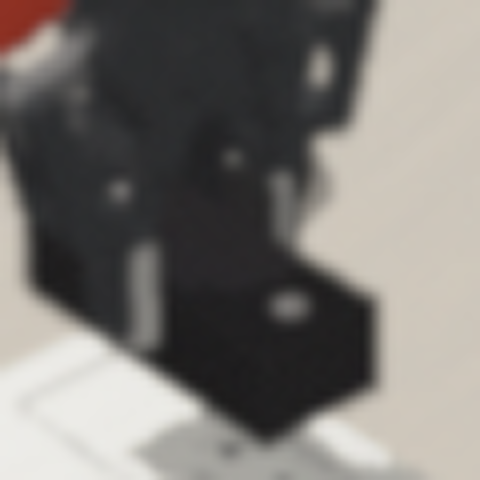

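Emit:
step_arm --series '[{"x": 0,"y": 0,"z": -1,"twist": -0.2,"jaw": 4},{"x": 0,"y": 0,"z": -2.4,"twist": -0.2,"jaw": 4},{"x": 0,"y": 0,"z": -3.1,"twist": -0.2,"jaw": 4},{"x": 0,"y": 0,"z": -3.3,"twist": -0.2,"jaw": 4},{"x": 0,"y": 0,"z": -3.3,"twist": -0.2,"jaw": 4},{"x": 0,"y": 0,"z": -3.3,"twist": -0.2,"jaw": 4}]'

```text
clock: 4.85
eef_pos: [0.4501, 0.2464, 0.0336]
tool_rot: [-0.43, 0.564, 0.43, 0.559]
ft_force: [0.2, 0.4, -1.7]
grip_width: 0.0448
```

```bash
python3 look.py
```

```text
t 4.85 eef [450.1 246.4  33.6] jaw deg 74.85 F [ 0.2  0.4 -1.7] T [ 0.01 -0.02  0.08] w 44.8 j [ 0.5   0.44 -0.26  0.87 -0.    0.77]
```

Emit:
step_arm --series '[{"x": -0.05,"y": 0.17,"z": 0,"twist": 0.2,"jaw": 4},{"x": -0.05,"y": 0.17,"z": -0.15,"twist": 0.2,"jaw": 4},{"x": -0.05,"y": 0.17,"z": -0.3,"twist": 0.2,"jaw": 4},{"x": -0.05,"y": 0.17,"z": -0.45,"twist": 0.2,"jaw": 4},{"x": -0.05,"y": 0.17,"z": -0.6,"twist": 0.2,"jaw": 4},{"x": -0.05,"y": 0.17,"z": -0.6,"twist": 0.2,"jaw": 4}]'

```text
clock: 5.35
eef_pos: [0.4493, 0.248, 0.0273]
tool_rot: [-0.431, 0.563, 0.431, 0.558]
ft_force: [-0.0, -0.5, -2.4]
grip_width: 0.0447
```

```bash
python3 look.py
```

```text
t 5.35 eef [449.3 248.   27.3] jaw deg 75.06 F [-0.  -0.5 -2.4] T [-0.04  0.02  0.02] w 44.7 j [ 0.51  0.45 -0.27  0.86 -0.    0.77]
```

Emit:
step_arm --series '[{"x": 0,"y": 0,"z": -0.1,"twist": 0,"jaw": 4},{"x": 0,"y": 0,"z": -0.2,"twist": 0,"jaw": 4},{"x": 0,"y": 0,"z": -0.3,"twist": 0,"jaw": 4},{"x": 0,"y": 0,"z": -0.3,"twist": 0,"jaw": 4}]'

```text
clock: 5.68
eef_pos: [0.4492, 0.2479, 0.0241]
tool_rot: [-0.431, 0.563, 0.431, 0.558]
ft_force: [0.2, -0.8, -2.2]
grip_width: 0.0449
```

```bash
python3 look.py
```

```text
t 5.6833 eef [449.2 247.9  24.1] jaw deg 75.06 F [ 0.2 -0.8 -2.2] T [-0.02 -0.04  0.01] w 44.9 j [ 0.51  0.46 -0.27  0.85 -0.    0.77]
```

Hollow end is over the lug. I'll go down to the plate.

Emit:
step_arm --series '[{"x": 0,"y": 0,"z": -0.1,"twist": 0,"jaw": 4},{"x": 0,"y": 0,"z": -0.2,"twist": 0,"jaw": 4},{"x": 0,"y": 0,"z": -0.28,"twist": 0,"jaw": 4},{"x": 0,"y": 0,"z": -0.34,"twist": 0,"jaw": 4},{"x": 0,"y": 0,"z": -0.34,"twist": 0,"jaw": 4}]'

```text
clock: 6.1
eef_pos: [0.4491, 0.2479, 0.0209]
tool_rot: [-0.431, 0.563, 0.431, 0.558]
ft_force: [-1.0, -0.3, 1.3]
grip_width: 0.0451
```

```bash
python3 look.py
```

```text
t 6.1 eef [449.1 247.9  20.9] jaw deg 75.06 F [-1.  -0.3  1.3] T [-0.14  0.16 -0.05] w 45.1 j [ 0.51  0.46 -0.27  0.84 -0.    0.77]
```

Emit:
step_arm --series '[{"x": 0,"y": 0,"z": 0,"twist": 0,"jaw": 6},{"x": 0,"y": 0,"z": 0,"twist": 0,"jaw": 7},{"x": 0,"y": 0,"z": 0,"twist": 0,"jaw": 8.5},{"x": 0,"y": 0,"z": 0,"twist": 0,"jaw": 8.5},{"x": 0,"y": 0,"z": 0,"twist": 0,"jaw": 8.5},{"x": 0,"y": 0,"z": 1,"twist": 0,"jaw": 8.5},{"x": 0,"y": 0,"z": 4,"twist": 0,"jaw": 8.5},{"x": 0,"y": 0,"z": 8,"twist": 0,"jaw": 8.5},{"x": 0,"y": 0,"z": 10,"twist": 0,"jaw": 8.5},{"x": 0,"y": 0,"z": 10,"twist": 0,"jaw": 8.5}]'

```text
clock: 6.93
eef_pos: [0.4527, 0.2499, 0.1272]
tool_rot: [-0.431, 0.559, 0.43, 0.562]
ft_force: [0.7, -0.5, -0.1]
grip_width: 0.0849
```

```bash
python3 look.py d scene
```

```text
t 6.9333 eef [452.7 249.9 127.2] jaw deg 75.06 F [ 0.7 -0.5 -0.1] T [ 0.    0.02 -0.  ] w 84.9 j [ 0.51  0.34 -0.14  1.09 -0.    0.77]
```

View pics/scene_d.png

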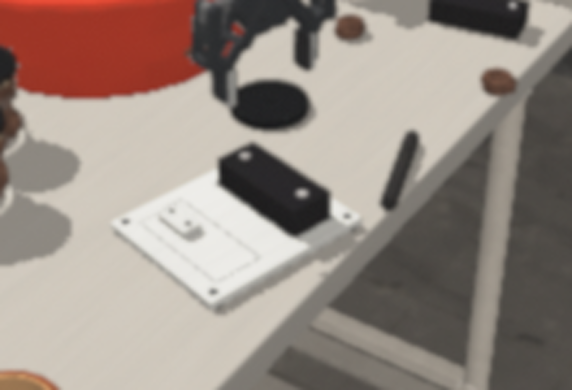

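The first block lies flat in the right bay (crop (273,185)). Now going to the second block.

Emit:
step_arm --series '[{"x": 0,"y": -2,"z": 1,"twist": 0,"jaw": 8.5},{"x": 0,"y": -6,"z": 1,"twist": 3,"jaw": 8.5},{"x": 0,"y": -10,"z": 1,"twist": 6,"jaw": 8.5},{"x": 0,"y": -14,"z": 1,"twist": 9,"jaw": 8.5},{"x": 0,"y": -18,"z": 1,"twist": 12,"jaw": 8.5},{"x": 0,"y": -22,"z": 1,"twist": 15,"jaw": 8.5},{"x": 0,"y": -26,"z": 1,"twist": 18,"jaw": 8.5},{"x": 0,"y": -30,"z": 1,"twist": 21,"jaw": 8.5},{"x": 0,"y": -34,"z": 1,"twist": 22.9,"jaw": 8.5},{"x": -0.3,"y": -38,"z": 1,"twist": 22.9,"jaw": 8.5}]'

```text
clock: 7.82
eef_pos: [0.4474, -0.1325, 0.1337]
tool_rot: [-0.534, 0.464, 0.534, 0.464]
ft_force: [1.1, 0.7, -0.1]
grip_width: 0.085
```

Emit:
step_arm --series '[{"x": 0,"y": -3,"z": 0,"twist": 0,"jaw": 8.5},{"x": 0,"y": -5.5,"z": 0,"twist": 0,"jaw": 8.5},{"x": 0,"y": -6,"z": 0,"twist": 0,"jaw": 8.5},{"x": 0,"y": -6,"z": -1,"twist": 0,"jaw": 8.5},{"x": 0,"y": -6,"z": -4,"twist": 0,"jaw": 8.5},{"x": 0,"y": -6,"z": -7,"twist": 0,"jaw": 8.5},{"x": 0,"y": -6,"z": -7,"twist": 0,"jaw": 8.5},{"x": 0,"y": -6,"z": -7,"twist": 0,"jaw": 8.5}]'

```text
clock: 8.48
eef_pos: [0.4451, -0.1903, 0.0616]
tool_rot: [-0.532, 0.464, 0.537, 0.463]
ft_force: [-0.6, -0.6, 0.5]
grip_width: 0.0852
```

```bash
python3 look.py e top; python3 scr.py top_e_raw.png top 482 250 506 300 32 110
```

```text
t 8.4833 eef [ 445.1 -190.3   61.6] jaw deg 98.13 F [-0.6 -0.6  0.5] T [-0.    0.01 -0.  ] w 85.2 j [-0.4   0.36 -0.31  0.91  0.   -0.55]
[484.4 250. ] 89 [ 505.1 -171.8   32. ]
[500.  250.5] 96 [ 503.3 -208.5   32. ]
[490.4 256.5] 193 [ 489.3 -184.9   32. ]
[505.2 278.7] 27 [ 435.7 -215.8   32. ]
[497.5 289.7] 206 [ 410.1 -196.    32. ]
```

View pics/top_e.png

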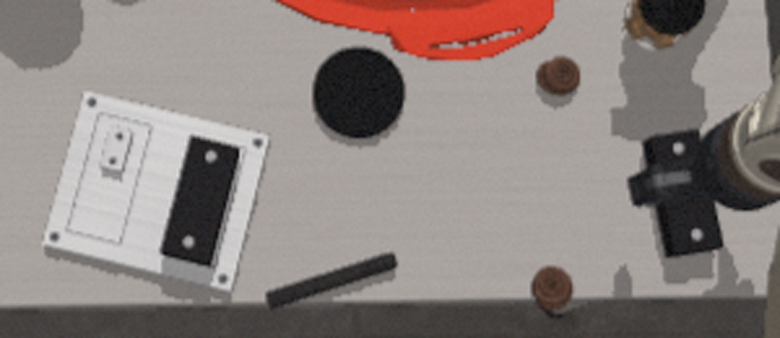

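Emit:
step_arm --series '[{"x": 0.3,"y": 0,"z": -2,"twist": 0,"jaw": 8.5},{"x": 0.3,"y": 0,"z": -4,"twist": 0,"jaw": 8.5},{"x": 0.3,"y": 0,"z": -5.2,"twist": 0,"jaw": 8.5},{"x": 0.3,"y": 0,"z": -5.3,"twist": 0,"jaw": 8.5},{"x": 0.3,"y": 0,"z": -5.3,"twist": 0,"jaw": 8.5},{"x": 0.3,"y": 0,"z": -5.3,"twist": 0,"jaw": 4},{"x": 0.3,"y": 0,"z": -5.3,"twist": 0,"jaw": 4},{"x": 0.3,"y": 0,"z": -5.3,"twist": 0,"jaw": 4},{"x": 0.3,"y": 0,"z": -5.3,"twist": 0,"jaw": 4},{"x": 0.3,"y": 0,"z": -5.3,"twist": 0,"jaw": 4}]'

```text
clock: 9.37
eef_pos: [0.4511, -0.1917, 0.0119]
tool_rot: [0.534, -0.463, -0.534, -0.464]
ft_force: [-0.9, 0.9, 6.1]
grip_width: 0.0446
```

Emit:
step_arm --series '[{"x": 0,"y": 0,"z": 0,"twist": 0,"jaw": 4},{"x": 0,"y": 0,"z": 0,"twist": 0,"jaw": 4},{"x": 0,"y": 0,"z": 0,"twist": 0,"jaw": 4}]'

```text
clock: 9.62
eef_pos: [0.4509, -0.1917, 0.0119]
tool_rot: [0.534, -0.463, -0.534, -0.464]
ft_force: [0.7, 0.3, -0.6]
grip_width: 0.0448
```

```bash
python3 look.py f top; python3 scr.py top_f_raw.png top 482 252 506 300 32 110;  python3 scr.py top_f_raw.png top 295 245 330 310 44 110
```

```text
t 9.6167 eef [ 450.9 -191.7   11.9] jaw deg 98.11 F [ 0.7  0.3 -0.6] T [-0.06 -0.12  0.02] w 44.8 j [-0.4   0.43 -0.35  0.78  0.   -0.54]
[490.1 256.5] 189 [ 489.1 -184.2   32. ]
[497.1 289.8] 68 [ 409.8 -195.2   32. ]
[310.7 259.6] 199 [485.8 240.3  44. ]
[302.  292.5] 204 [408.4 260.8  44. ]
```

Emit:
step_arm --series '[{"x": 0,"y": 0,"z": 1,"twist": 0,"jaw": 4},{"x": 0,"y": 0,"z": 4,"twist": 0,"jaw": 4},{"x": 0,"y": 2,"z": 8,"twist": 0,"jaw": 4},{"x": 0,"y": 5,"z": 9,"twist": -2,"jaw": 4},{"x": 0,"y": 9,"z": 9,"twist": -5,"jaw": 4},{"x": 0,"y": 13,"z": 9,"twist": -8,"jaw": 4},{"x": 0,"y": 17,"z": 9,"twist": -11,"jaw": 4},{"x": 0.5,"y": 21,"z": 9,"twist": -14,"jaw": 4},{"x": 1,"y": 25,"z": 9,"twist": -17,"jaw": 4},{"x": 1,"y": 29,"z": 9,"twist": -20,"jaw": 4}]'

```text
clock: 10.5
eef_pos: [0.4615, 0.1003, 0.1027]
tool_rot: [-0.445, 0.549, 0.444, 0.55]
ft_force: [0.8, -0.7, -1.6]
grip_width: 0.0446
```

```bash
python3 look.py
```

```text
t 10.5 eef [461.5 100.3 102.7] jaw deg 77.95 F [ 0.8 -0.7 -1.6] T [ 0.01 -0.08  0.01] w 44.6 j [ 0.21  0.28 -0.29  0.99 -0.    0.42]
```

Emit:
step_arm --series '[{"x": 0.4,"y": 4,"z": 0,"twist": -1,"jaw": 4},{"x": 0.8,"y": 8,"z": 0,"twist": -2,"jaw": 4},{"x": 1.2,"y": 12,"z": 0,"twist": -2.9,"jaw": 4},{"x": 1.2,"y": 16,"z": 0,"twist": -2.9,"jaw": 4},{"x": 1.2,"y": 20,"z": 0,"twist": -2.9,"jaw": 4},{"x": 1.2,"y": 22.5,"z": 0,"twist": -2.9,"jaw": 4},{"x": 1.2,"y": 23.3,"z": 0,"twist": -2.9,"jaw": 4},{"x": 1.2,"y": 23.3,"z": 0,"twist": -2.9,"jaw": 4},{"x": 1.2,"y": 23.3,"z": -2,"twist": -2.9,"jaw": 4},{"x": 1.2,"y": 23.3,"z": -4,"twist": -2.9,"jaw": 4}]'

```text
clock: 11.33
eef_pos: [0.4745, 0.3326, 0.0638]
tool_rot: [-0.431, 0.559, 0.43, 0.563]
ft_force: [-0.2, 0.2, -2.4]
grip_width: 0.0446
```

```bash
python3 look.py g scene
```

```text
t 11.3333 eef [474.5 332.6  63.8] jaw deg 75.0 F [-0.2  0.2 -2.4] T [-0.01 -0.01  0.04] w 44.6 j [ 0.61  0.51 -0.05  1.   -0.    0.87]
```

View pics/scene_g.png

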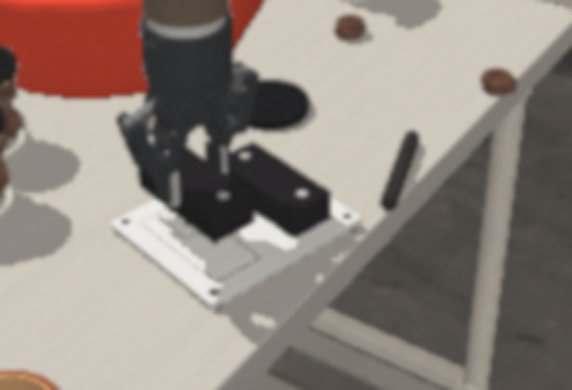

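Emit:
step_arm --series '[{"x": -0.05,"y": 0.05,"z": -1,"twist": 0,"jaw": 4},{"x": -0.05,"y": 0.05,"z": -2,"twist": 0,"jaw": 4},{"x": -0.05,"y": 0.05,"z": -2.6,"twist": 0,"jaw": 4},{"x": -0.05,"y": 0.05,"z": -2.6,"twist": 0,"jaw": 4},{"x": -0.05,"y": 0.05,"z": -2.6,"twist": 0,"jaw": 4}]'

```text
clock: 11.8
eef_pos: [0.4711, 0.3297, 0.0336]
tool_rot: [-0.431, 0.563, 0.429, 0.56]
ft_force: [-0.2, 0.3, -2.3]
grip_width: 0.0448
```

```bash
python3 look.py
```

```text
t 11.8 eef [471.1 329.7  33.6] jaw deg 74.9 F [-0.2  0.3 -2.3] T [ 0.01 -0.03  0.03] w 44.8 j [ 0.61  0.55 -0.08  0.95 -0.    0.88]
```

Emit:
step_arm --series '[{"x": 0,"y": 0,"z": 0.3,"twist": 0,"jaw": 4},{"x": 0.27,"y": 0.34,"z": 0.3,"twist": 0.1,"jaw": 4},{"x": 0.27,"y": 0.34,"z": 0.3,"twist": 0.1,"jaw": 4},{"x": 0.27,"y": 0.34,"z": 0.3,"twist": 0.1,"jaw": 4}]'

```text
clock: 12.13
eef_pos: [0.4744, 0.3334, 0.0367]
tool_rot: [-0.431, 0.562, 0.43, 0.56]
ft_force: [-0.9, 0.7, -1.9]
grip_width: 0.045
```

```bash
python3 look.py
```

```text
t 12.1333 eef [474.4 333.4  36.7] jaw deg 75.0 F [-0.9  0.7 -1.9] T [ 0.03 -0.06  0.04] w 45.0 j [ 0.61  0.55 -0.07  0.96 -0.    0.88]
```

Descending to 30.5 mm; a filled end should touch at about 32.

Emit:
step_arm --series '[{"x": 0,"y": 0,"z": -0.15,"twist": 0,"jaw": 4},{"x": 0,"y": 0,"z": -0.3,"twist": 0,"jaw": 4},{"x": 0,"y": 0,"z": -0.42,"twist": 0,"jaw": 4},{"x": 0,"y": 0,"z": -0.52,"twist": 0,"jaw": 4},{"x": 0,"y": 0,"z": -0.62,"twist": 0,"jaw": 4},{"x": 0,"y": 0,"z": -0.62,"twist": 0,"jaw": 4}]'

```text
clock: 12.63
eef_pos: [0.4741, 0.3332, 0.0301]
tool_rot: [-0.431, 0.563, 0.43, 0.559]
ft_force: [0.5, -0.1, -2.4]
grip_width: 0.0449
```

```bash
python3 look.py
```

```text
t 12.6333 eef [474.1 333.2  30.1] jaw deg 75.0 F [ 0.5 -0.1 -2.4] T [-0.01  0.   -0.01] w 44.9 j [ 0.61  0.56 -0.07  0.94 -0.    0.88]
```

Emit:
step_arm --series '[{"x": 0,"y": 0,"z": -0.1,"twist": 0,"jaw": 4},{"x": 0,"y": 0,"z": -0.2,"twist": 0,"jaw": 4},{"x": 0,"y": 0,"z": -0.3,"twist": 0,"jaw": 4},{"x": 0,"y": 0,"z": -0.3,"twist": 0,"jaw": 4}]'

```text
clock: 12.97
eef_pos: [0.474, 0.3331, 0.0269]
tool_rot: [-0.431, 0.563, 0.43, 0.559]
ft_force: [0.4, -1.2, -1.7]
grip_width: 0.0447
```

```bash
python3 look.py
```

```text
t 12.9667 eef [474.  333.1  26.9] jaw deg 75.0 F [ 0.4 -1.2 -1.7] T [-0.01  0.01  0.05] w 44.7 j [ 0.61  0.56 -0.08  0.94 -0.    0.88]
```

Emit:
step_arm --series '[{"x": 0,"y": 0,"z": -0.1,"twist": 0,"jaw": 4},{"x": 0,"y": 0,"z": -0.2,"twist": 0,"jaw": 4},{"x": 0,"y": 0,"z": -0.27,"twist": 0,"jaw": 4},{"x": 0,"y": 0,"z": -0.32,"twist": 0,"jaw": 4},{"x": 0,"y": 0,"z": -0.32,"twist": 0,"jaw": 4}]'

```text
clock: 13.38
eef_pos: [0.4739, 0.3331, 0.0239]
tool_rot: [-0.431, 0.563, 0.43, 0.559]
ft_force: [-0.5, -1.0, 0.1]
grip_width: 0.0451
```

```bash
python3 look.py h scene
```

```text
t 13.3833 eef [473.9 333.1  23.9] jaw deg 75.0 F [-0.5 -1.   0.1] T [-0.11  0.18  0.04] w 45.1 j [ 0.61  0.56 -0.08  0.93 -0.    0.88]
```

View pics/scene_h.png

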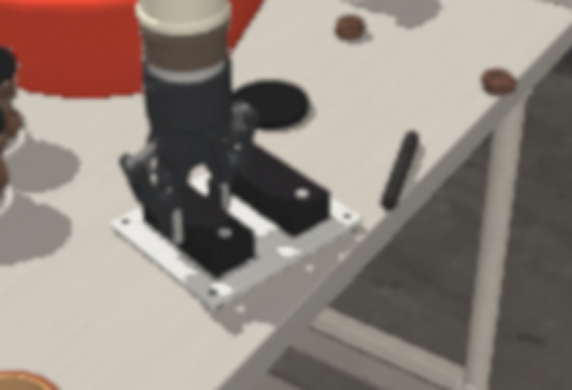

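Emit:
step_arm --series '[{"x": 0,"y": 0,"z": 0,"twist": 0,"jaw": 5.5},{"x": 0,"y": 0,"z": 0,"twist": 0,"jaw": 6.5},{"x": 0,"y": 0,"z": 0,"twist": 0,"jaw": 6.5},{"x": 0,"y": 0,"z": 0,"twist": 0,"jaw": 6.5},{"x": 0,"y": 0,"z": 1,"twist": 0,"jaw": 6.5},{"x": 0,"y": 0,"z": 4,"twist": 0,"jaw": 6.5},{"x": 0,"y": 0,"z": 8,"twist": 0,"jaw": 6.5},{"x": 0,"y": 0,"z": 12,"twist": 0,"jaw": 6.5},{"x": 0,"y": 0,"z": 16,"twist": 0,"jaw": 6.5},{"x": 0,"y": 0,"z": 18,"twist": 0,"jaw": 6.5}]'

```text
clock: 14.27
eef_pos: [0.4757, 0.3343, 0.2107]
tool_rot: [-0.431, 0.559, 0.43, 0.562]
ft_force: [0.8, 0.4, 0.8]
grip_width: 0.0649
```

Emit:
step_arm --series '[{"x": -2,"y": 2,"z": 0,"twist": 0,"jaw": 8.5},{"x": -5,"y": 4,"z": 0,"twist": 0,"jaw": 8.5},{"x": -8,"y": 6,"z": 0,"twist": 0,"jaw": 8.5},{"x": -11,"y": 8,"z": 0,"twist": 0,"jaw": 8.5},{"x": -14,"y": 10,"z": 0,"twist": 0,"jaw": 8.5},{"x": -17,"y": 11,"z": 0,"twist": 0,"jaw": 8.5},{"x": -20,"y": 12,"z": 0,"twist": 0,"jaw": 8.5},{"x": -23,"y": 13,"z": 0,"twist": 0,"jaw": 8.5},{"x": -26,"y": 13,"z": 0,"twist": 0,"jaw": 8.5},{"x": -26,"y": 13,"z": 0,"twist": 0,"jaw": 8.5}]'

```text
clock: 15.1
eef_pos: [0.211, 0.4644, 0.2116]
tool_rot: [-0.432, 0.559, 0.432, 0.561]
ft_force: [-0.5, -1.0, -0.5]
grip_width: 0.085
```

```bash
python3 look.py i top scene; python3 scr.py top_i_raw.png top 260 235 335 315 44 110; python3 - <<'E'
from h import *
P=cloud("top",np.load("top_i_d.npy"));g=cv2.imread("top_i_raw.png").max(2)
from math import *
u=np.array([.9664,-.257]);v=np.array([.257,.9664])
for c in((447.1,250.5),(471,337)):
    q=P.reshape(-1,3)*1000;dl=q[:,:2]-c;a,b=dl@u,dl@v
    for lo,hi in((-48,-25),(-12,12),(25,48)):
        s=q[(a>lo)&(a<hi)&(abs(b)<15)];print(c,lo,hi,np.median(s[:,2]).round(1))
E
```

```text
t 15.1 eef [211.  464.4 211.6] jaw deg 75.33 F [-0.5 -1.  -0.5] T [-0.04  0.03 -0.01] w 85.0 j [ 1.15  0.27 -0.01  1.29 -0.    1.4 ]
[274.6 249.6] 202 [511.  325.2  44. ]
[310.6 259.6] 206 [485.9 240.4  44. ]
[265.8 282.1] 200 [433.9 345.6  44. ]
[302.  292.5] 210 [408.4 260.9  44. ]
(447.1, 250.5) -48 -25 43.4
(447.1, 250.5) -12 12 43.8
(447.1, 250.5) 25 48 43.8
(471, 337) -48 -25 43.5
(471, 337) -12 12 44.2
(471, 337) 25 48 43.6
```

View pics/top_i.png

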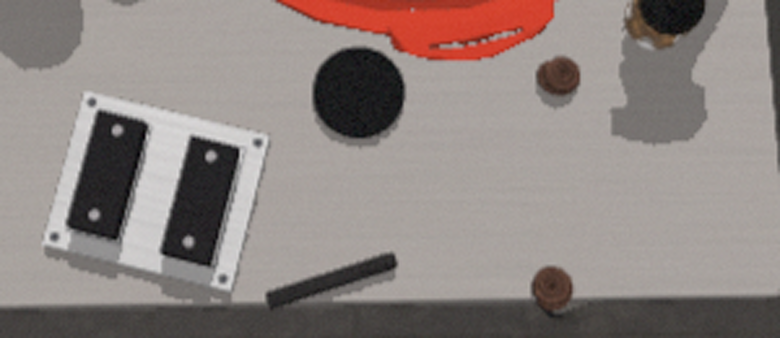

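View pics/scene_i.png

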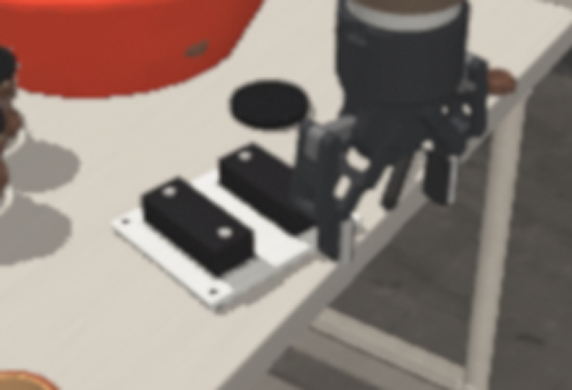

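Both blocks lie flat in their outlines and the gripper is clear of them. Handing in.

```bash
python3 -c "
from workcell import bot
print(bot.job_done())"
```

```text
the job is handed in; nothing more can be done
None
```

Both riser blocks are on the stand, one in each bay, and the job is handed in at about 15 s. I lowered each one slowly onto its lug. Neither touched at the height where a filled end would stop (about 8 mm up). Both went down freely to the plate, so neither needed turning end for end.

- **Flatness:** the last depth picture puts both tops at 43.4–44.2 mm along their whole length; 44 mm is expected for a block lying flat.
- **Position:** the second block is within about 0.3 mm of its bay centre. The first is about 3 mm off its bay centre, inside the 4 mm play.
- **Disagreement:** the scene camera had put the first block central in the gripper. The top camera showed it a few mm off, which matches how it ended up. I left it there.
- **Gripper and other things:** the gripper is open and well clear of the blocks. In the last pictures the lid and the two biscuits are where they started. I did not check the jar or the tape in those pictures, but the arm went near neither.

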